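Roast a few chestnuts and tip them out

TASK

Put all the chestnuts from the board into the roaster's pan, then turn the heat knob clockwise right up to its full stop and let them roast there for three seconds. Then turn the knob anticlockwise right back to its off stop, and only with the heat off tip the pan by its wooden bar until every chestnut has dropped into the dish below, and swing the empty pan fully back upright. Leave the salt shaker, the tin and the glass where they stand.

Things in the scene. Friction and masses are not known exactly. Their poses are not given: they have to be found in the camera images.
- roaster: Table-top chestnut roaster, fixed to the worktop; its base is 184 mm deep (x) and 216 mm wide (y). Origin on the worktop straight below the middle of the pan, x away from its open front, y to its left, z up. On its left half: a black-grey round tipping pan high over an oblong steel catch dish. On its right (y -0.142 to -0.076, x -0.050 to 0.050): a red control column whose top is at z 0.112, with the heat knob standing on it
- heat (a joint): Heat knob on top of the column, vertical axis, rad: 0 = off (anticlockwise stop, seen from above), 3.4 = full heat (clockwise stop); turns easily (about 0.05 N m) and stays where it is left. At 0 its grip bar points along the roaster's x; at value v the bar is turned by v clockwise
- heat_grip (a point): Point on the knob's axis at the height to grip its raised bar; the knob is black, 42 mm across, and its upright grip bar is 40 mm long, 14 mm wide and 30 mm high, this point 7 mm below its top; grip across the bar
- pan (a joint): Tipping angle of the pan, rad: 0 = upright, 2.1 = tipped right over with the mouth to the front (roaster -x) and down. The front edge goes down and the rear bar goes up and over. Stiff hinge (0.5 N m, about 6 N at the bar): it stays where it is left; the chestnuts are out by about 1.9
- pan_axis (a point): Point on the pan's hinge axis, midway across the pan, 100 mm above the worktop; the axis runs along the roaster's y. A wall cabinet hangs 0.51 m above the worktop, its front only some 60 mm behind the pan's wooden bar: keep carrying heights low
- pan_in (a point): Centre of the pan's inner floor; z points out of its mouth. Inner radius 38 mm at the floor, 53 mm at the rim; the rim is 38 mm above this point (outer radius 56 mm), 112 mm above the worktop when upright
- pan_bar (a point): Middle of the light wooden bar behind the pan, with which it is tipped: a round rod 12 mm thick and 70 mm long along the roaster's y, held by two thin steel arms 60 mm apart. With the pan upright it is 78 mm behind the hinge axis and 28 mm above it; it travels round that axis and may turn between the fingers
- dish_in (a point): Centre of the inner floor of the steel catch dish under the pan; axes as the roaster's. The floor is 162 mm (x) by 122 mm (y), its 4 mm walls rise 28 mm above this point
- board: Small wooden board fixed on the worktop to the left of the roaster, 170 mm (x) by 130 mm (y) by 12 mm; origin under its centre, on the worktop
- chestnut_1: Brown chestnut (there are 2 to 4, None from the start means absent), 30 mm across and 26 mm high, about 20 g, flat pale foot and domed top; origin at its centre, z to its top. At first on the board, foot down
- chestnut_2: Brown chestnut (there are 2 to 4, None from the start means absent), 30 mm across and 26 mm high, about 20 g, flat pale foot and domed top; origin at its centre, z to its top. At first on the board, foot down
- chestnut_3: Brown chestnut (there are 2 to 4, None from the start means absent), 30 mm across and 26 mm high, about 20 g, flat pale foot and domed top; origin at its centre, z to its top. At first on the board, foot down
- chestnut_4: Brown chestnut (there are 2 to 4, None from the start means absent), 30 mm across and 26 mm high, about 20 g, flat pale foot and domed top; origin at its centre, z to its top. At first on the board, foot down
- salt_shaker: Glass salt shaker, 44 mm across, 90 mm high, loose bystander; origin under its centre
- tea_tin: Round green tin, 75 mm across, 58 mm high, loose bystander; origin under its centre
- glass: Clear drinking glass, 80 mm across, 91 mm high, loose bystander; origin under its centre

How it is judged:
By the outcome, as a careful person would: the job done as asked, in the order asked, and still so for the second after the job is handed in, with the robot touching nothing.
Of chestnut_1, chestnut_2, chestnut_3, chestnut_4 only 2 to 4 are there at a start; the rules pass over those that are not, and their reading is None.
At some moment in a run one of chestnut_1, chestnut_2, chestnut_3, chestnut_4 may be knocked a few centimetres aside while the robot is not near it.
Once in a run the grip may slacken for a moment while it holds something.
It also fails if it takes over 210 s, if anything falls off the work surface, if the arm or the gripper's body presses on something with over 40 N, if the wrist force passes 120 N, or if a joint passes its speed limit or range.

ROBOT

A 6-joint arm with a two-finger parallel gripper is mounted at the origin on a cart in front of the work surface, level with it; the furniture and walls round the work are solid. World frame = base frame: x ahead of the robot, y to its left, z up, the work surface at z = 0. Lengths are in m, angles in rad, forces in N, time in s.
With the tool pointing down it reaches from about 0.3 to 0.75 m from the base axis. Payload 8.5 kg.
Tool frame: the origin (TCP) lies midway between the tips of the shut fingers; the grasp point (between the pads) lies 19 mm behind it; z points along the fingers, y is the line along which they close (so a half turn about z gives the same grasp; the last joint's range is limited). The gripper opens to 88 mm and grips with 3 to 60 N. Pads are 18 mm wide; open, the fingers measure 123 mm over their backs; the gripper's body (75 mm by 187 mm) begins 45 mm behind the grasp point.
Start: joints at [1.126, 0.381, 1.297, -0, 1.464, -0.215], TCP at [0.125, 0.536, 0.239] pointing down, gripper open.
Joint ranges: [-3.11, 3.11], [-0.89, 2.33], [0.22, 2.48], [-1.42, 4.56], [0.17, 2.85], [-2.88, 2.88]. Speed limits (rad/s): [2.39, 2.39, 3.14, 3.14, 3.14, 3.14].

INTERFACE

Orientations are given as a rotation vector (axis times angle).
In Python, from workcell import * gives the robot as it stands. The module is installed in compiled form; this text tells all that it offers.
- The arm moves only by the tool apply_moves, never from a script. Its argument "plan" is a list of rows, each a list of 7 numbers: the shift along the tool's x, y, z in mm, then the turn, a rotation vector about the tool's x, y, z in rad, then the gripper's target within -1 to 1 (shut at 1, half-way at 0, fully open at -1). In form: [[dx, dy, dz, rx, ry, rz, hand], ...]. A call has 1 to 8 rows; each row shifts and turns the commanded pose from where the row before left it, along the tool's axes as they then stand; what a row does not reach is not made up. A row lasts 1/10 s, in which the tool goes at most 50 mm and 8.59 degrees, less where a joint would pass 70% of its speed; a pose out of reach is approached as far as the arm can. A call is refused whole if a number of a shift passes 50 or a number of a turn 0.15, either way. A call with a gripper value outside its range is refused whole. The fingers move at their own pace and stop on an object; "force" is the grip in N (left out, the last holds). Time passes only in rows, so rows that do not move let the fingers close. It gives the time, the measured TCP pose, the force, the opening and the grip force at its end, in the units of the state.
- sense(): the state, without advancing time (a new reading comes with each control period).
- capture(name): name is "side" or "top"; returns a dict with "color" (480x640x3 uint8, red, green, blue), "z_map" (480x640 float32, m along the optical axis (not along the pixel's ray), 0 where there is no reading), "intrinsics" (3x3 intrinsics, pixels), "xyz" and "attitude" of the camera in the world. Camera axes: x right, y up, looking along -z (the intrinsics and any distortion apply to the point x, -y, -z); pixel columns grow to the right and rows downward; lengths in m; the calibration is good to about 2 mm. A picture is of the moment at which its call begins.
- job_done(): hands the job in; it is judged then, once.
The state is a dict: "t": time; "qpos": joint angles; "qd": joint speeds; "joint_efforts": joint torques, N m; "tool_pos": TCP position; "tool_rot": TCP orientation; "wrist_force": force on the tool from outside, world axes, zero at the start; "torque": the same for the moment, N m; "grip_width": opening from 0.0 (shut) to 1.0 (fully open); "gripper_force": force on a finger pad.
Only numpy, scipy, OpenCV 4.12 (cv2) and the standard library are available. Lean on these libraries where they do the work, as an engineer would, in place of code of your own. Each camera call takes 0.05 s, during which the arm holds its last target. There are 200 camera calls.

## Working session

There is one attempt and no reset: what is moved stays moved. The work goes in short steps, Python scripts to look and compute and a tool call to move; the robot and the scene stay as the last step left them, time stands still between calls to the robot, and variables do not carry over. Pictures are saved under pics/ and viewed, at most 14 in all, crops included, and the job is handed in when it is done.

Besides the shell and the picture viewer there is one more tool, called by a JSON object that holds its "method" and its "body". apply_moves: Moves the arm, as the interface text tells. Its arguments: {"type":"object","properties":{"plan":{"type":"array"},"force":{"type":"number"}},"required":["plan"]}

```bash
mkdir -p pics; cat > h.py <<'E'
from workcell import *
import numpy as np, cv2
from scipy.spatial.transform import Rotation as R
def att(c):
    a=np.array(c["attitude"],float)
    return a if a.shape==(3,3) else R.from_rotvec(a).as_matrix()
def cloud(c):
    K=np.array(c["intrinsics"]);z=c["z_map"];v,u=np.mgrid[0:480,0:640]
    p=np.stack([(u-K[0,2])/K[0,0]*z,-(v-K[1,2])/K[1,1]*z,-z],-1)
    return p@att(c).T+np.array(c["xyz"])
def ray(c,u,v,h):
    K=np.array(c["intrinsics"]);d=att(c)@np.array([(u-K[0,2])/K[0,0],-(v-K[1,2])/K[1,1],-1]);o=np.array(c["xyz"])
    return o+d*(h-o[2])/d[2]
def save(c,n,img=None): cv2.imwrite(f"pics/{n}.png",cv2.cvtColor(c["color"] if img is None else img,cv2.COLOR_RGB2BGR))
E
python3 - <<'E'
from h import *
for n in("top","side"):
    c=capture(n);save(c,n+"0");print(n,c["xyz"],c["attitude"],c["intrinsics"]);np.save(n+"0.npy",c,allow_pickle=True)
print(sense())
E
```

```text
top [0.28147687 0.31036947 1.21154578] [ 0.13427173 -0.17440308 -1.54437442] [[522.07965685   0.         315.96295363]
 [  0.         522.07965685 238.02497346]
 [  0.           0.           1.        ]]
side [ 0.14352246 -0.28703597  0.67424914] [ 0.86305898 -0.2409596  -0.47863512] [[450.22126379   0.         321.12316938]
 [  0.         450.22126379 233.45476954]
 [  0.           0.           1.        ]]
{'t': 0.1, 'qpos': array([ 1.12565551e+00,  3.81132336e-01,  1.29811376e+00, -2.85186539e-05,
        1.46360385e+00, -2.15309696e-01]), 'qd': array([-9.50675251e-05, -3.45993603e-03, -2.04529406e-03, -8.51963469e-04,
        2.31021498e-04, -4.98735430e-04]), 'joint_efforts': array([ 2.25970543e-03, -4.38662481e+01, -2.24908751e+01,  7.14376126e-02,
        3.42435774e-02, -6.00345970e-05]), 'tool_pos': array([0.12520772, 0.53531626, 0.23822154]), 'tool_rot': array([-3.60175308e-01, -3.12049383e+00,  1.88244291e-03]), 'wrist_force': array([-0.39861431,  0.06961069, -0.31145064]), 'torque': array([-0.00780894,  0.01184556,  0.08056116]), 'gripper_force': 0.0, 'grip_width': 1.0012617651394908}
```

View pics/top0.png

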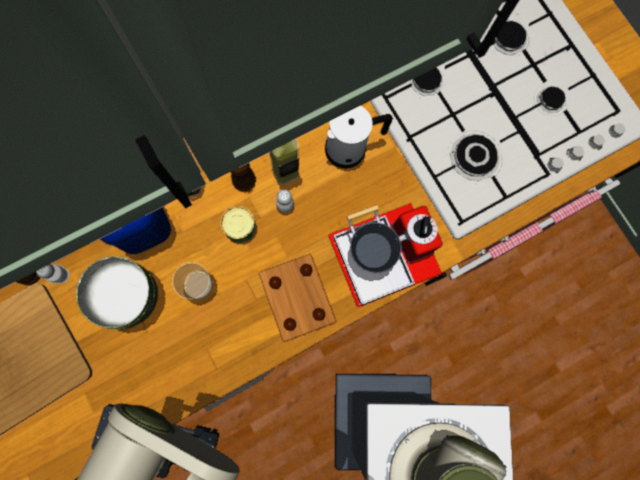

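View pics/side0.png

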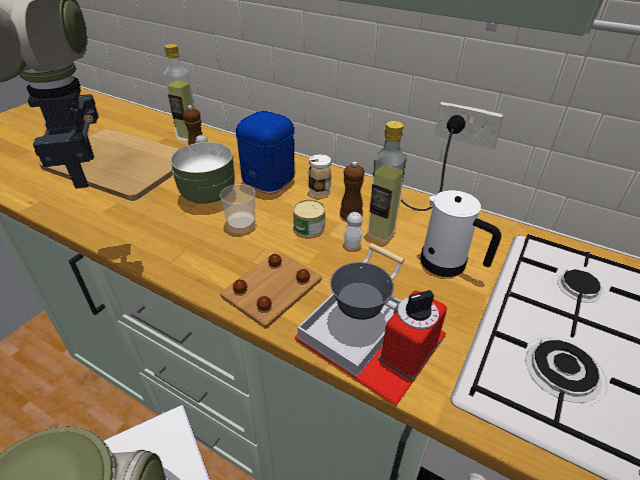

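Top view: four chestnuts at about (275,283), (306,270), (290,324) and (319,314); pan at (375,246), bar at (363,214), knob at (423,229). The side view confirms the layout, with the pan at (362,288) and the knob at (420,303).

```bash
cat >> h.py <<'E'
def chest(c,h=0.025,box=None):
    hsv=cv2.cvtColor(c["color"],cv2.COLOR_RGB2HSV);P=cloud(c)
    m=((hsv[...,0]<12)|(hsv[...,0]>172))&(hsv[...,2]<125)&(hsv[...,1]>90)
    x,y,z=P[...,0],P[...,1],P[...,2]
    m&=(z>0.005)&(z<0.2)&(x>.2)
    n,l,s,ce=cv2.connectedComponentsWithStats(cv2.morphologyEx(m.astype(np.uint8),cv2.MORPH_OPEN,np.ones((3,3))))
    for i in range(1,n):
        if 25<s[i,4]<900: print("c",ce[i].round(1),s[i,4],"mean",P[l==i].mean(0).round(4),"ray",ray(c,*ce[i],h)[:2].round(4),"maxz",P[l==i][:,2].max().round(3))
E
python3 - <<'E'
from h import *
for n in("top","side"):
    c=np.load(n+"0.npy",allow_pickle=True).item();P=cloud(c);print(n);chest(c)
    hsv=cv2.cvtColor(c["color"],cv2.COLOR_RGB2HSV)
    z=P[...,2]
    # rim of pan: points grey at z~.112
    x,y=P[...,0],P[...,1]
    pts={"top":dict(pan=(375,246),bar=(363,214),knob=(423,229),bar1=(349,221),bar2=(376,207),tin=(239,222),salt=(285,200),glass=(195,282)),
     "side":dict(pan=(362,288),knob=(420,303),bar=(385,254),salt=(353,220),tin=(309,210))}[n]
    for k,(u,v) in pts.items(): print(k,P[v,u].round(3))
    red=((hsv[...,0]<6)|(hsv[...,0]>174))&(hsv[...,1]>180)&(hsv[...,2]>130)
    for nm,m in (("redtop",red&(abs(z-.112)<.008)),("rim",(hsv[...,1]<80)&(abs(z-.110)<.006)&(x>.3)&(x<.7)),("bar",(hsv[...,1]>50)&(abs(z-.13)<.012)&~red&(hsv[...,0]>8)&(hsv[...,0]<30)),
      ("knobtop",(z>.128)&(z<.165)&(hsv[...,2]<80)),("redbase",red&(z<.03))):
        Q=P[m]; 
        if len(Q)<8: print(nm,len(Q));continue
        r=cv2.minAreaRect((Q[:,:2]*1000).astype(np.float32));print(nm,len(Q),np.round(r[0],1),np.round(r[1],1),round(r[2],1),Q[:,2].max().round(3))
E
```

```text
top
c [398.4 226.5] 141 mean [0.5404 0.0983 0.0712] ray [0.551  0.0896] maxz 0.109
c [413.5 252.2] 334 mean [0.4839 0.0634 0.0621] ray [0.4905 0.0554] maxz 0.112
c [306.  269.7] 99 mean [0.4434 0.3035 0.0325] ray [0.4444 0.3035] maxz 0.042
c [274.9 282.1] 101 mean [0.4135 0.3731 0.0326] ray [0.4144 0.3736] maxz 0.043
c [318.4 314. ] 102 mean [0.3441 0.2737 0.0326] ray [0.3445 0.2735] maxz 0.04
c [289.5 323.9] 97 mean [0.3208 0.3375 0.0329] ray [0.321  0.3377] maxz 0.04
pan [0.494 0.152 0.073]
bar [0.551 0.185 0.135]
knob [0.517 0.063 0.156]
bar1 [0.538 0.214 0.124]
bar2 [0.568 0.157 0.133]
tin [0.546 0.458 0.053]
salt [0.59  0.354 0.091]
glass [0.412 0.557 0.012]
redtop 476 [526.7  56.7] [97.5 62.9] 23.0 0.118
rim 935 [494.4 415. ] [278.9 769.3] 16.7 0.116
bar 444 [334.2 393.4] [741.5 730.7] 13.9 0.142
knobtop 1322 [323.3 323. ] [753.2 657.7] 17.8 0.165
redbase 1147 [495.1 105.9] [182.9 247.1] 22.0 0.028
side
c [275.3 260.9] 44 mean [0.4124 0.3624 0.03  ] ray [0.4145 0.3674] maxz 0.037
c [238.8 286.1] 72 mean [0.3179 0.3297 0.0312] ray [0.3196 0.3357] maxz 0.04
c [261.4 304.5] 34 mean [0.3373 0.2645 0.0307] ray [0.339  0.2693] maxz 0.036
pan [0.501 0.173 0.076]
knob [0.52  0.048 0.146]
bar [0.553 0.182 0.13 ]
salt [0.593 0.347 0.082]
tin [0.544 0.457 0.056]
redtop 669 [524.2  53.1] [95.7 65. ] 22.6 0.119
rim 1794 [502.3 745. ] [ 395.7 1448.8] 0.3 0.116
bar 827 [549.7 435.1] [1106.4  622.2] 73.9 0.141
knobtop 1642 [544.6 429.8] [1119.3  638.5] 73.7 0.165
redbase 1374 [456.9  58.6] [140.4 275.2] 62.7 0.014
```

```bash
cat >> h.py <<'E'
def rel(x,y,z,s=None):
    "shift to target along tool axes, mm"
    s=s or sense();M=R.from_rotvec(s["tool_rot"]).as_matrix()
    d=M.T@(np.array([x,y,z])-s["tool_pos"])*1000
    print("shift",d.round(1),"yang",round(float(np.arctan2(M[1,1],M[0,1])),4),"down",M[:,2].round(3),"t",round(s["t"],1),"w",round(s["grip_width"],3),"f",round(s["gripper_force"],1),"q6",s["qpos"][5].round(2))
E
python3 - <<'E'
from h import *
c=np.load("top0.npy",allow_pickle=True).item();P=cloud(c);hsv=cv2.cvtColor(c["color"],cv2.COLOR_RGB2HSV)
z=P[...,2];d=np.hypot(P[...,0]-.5255,P[...,1]-.055)
Q=P[(z>.125)&(d<.04)&(hsv[...,2]<90)]
r=cv2.minAreaRect((Q[:,:2]*1000).astype(np.float32));print("knob",len(Q),Q[:,:2].mean(0),np.percentile(Q[:,2],[5,50,95]),r)
Q=P[(z>.15)&(d<.04)];r=cv2.minAreaRect((Q[:,:2]*1000).astype(np.float32));print("knobtop",r)
o=np.array([.483,.155]);D=P[...,:2]-o;a=.398;xr=D@[np.cos(a),np.sin(a)];yr=D@[-np.sin(a),np.cos(a)]
Q=(abs(z-.112)<.006)&(np.hypot(xr,yr)<.065)&(yr>-.06);(cx,cy),rr=cv2.minEnclosingCircle((P[Q][:,:2]*1000).astype(np.float32));print("rim",cx,cy,rr)
Q=(abs(xr-.078)<.02)&(abs(yr)<.05)&(z>.12)&(z<.145)&(hsv[...,1]>40);r=cv2.minAreaRect((P[Q][:,:2]*1000).astype(np.float32));print("bar",r,np.percentile(P[Q][:,2],[50,95]))
Q=P[(xr>.09)&(xr<.5)&(z>.12)&(z<.4)&(abs(yr)<.2)]; print("tall behind",Q[:,0].min(),Q[:,1].min(),Q[:,1].max(),Q[:,2].max());
i=np.argsort(np.hypot(*(Q[:,:2]-[.526,.055]).T))[:3];print(Q[i])
Q=P[(z>.4)&(z<.6)&(P[...,0]>.45)];print("cab",len(Q),np.percentile(((Q[:,:2]-o)@[np.cos(a),np.sin(a)]),[0,1,5]))
E
```

```text
knob 221 [0.52395196 0.058758  ] [0.12583477 0.15055819 0.15769749] ((524.8134155273438, 56.74034118652344), (36.0575065612793, 38.09933853149414), 45.273433685302734)
knobtop ((525.730712890625, 56.59828186035156), (14.23841667175293, 40.22278594970703), 80.67974090576172)
rim 487.895263671875 156.56063842773438 60.163543701171875
bar ((555.5671997070312, 187.03720092773438), (12.735123634338379, 70.09476470947266), 23.95754051208496) [0.13196859 0.1358371 ]
tall behind 0.6472724602368438 0.11914601616312642 0.443075917185079 0.2278316991373458
[[0.70783527 0.19065274 0.16044025]
 [0.7061194  0.19310727 0.12382744]
 [0.70973374 0.18902256 0.12682222]]
cab 10560 [0.08563265 0.11203032 0.11698382]
```

{"method": "apply_moves", "body": {"plan": [[0,0,0,0,0,0.134,-0.15],[0,0,0,0,0,0.134,-0.15],[0,0,0,0,0,0.134,-0.15],[0,0,0,0,0,0.134,-0.15],[0,0,0,0,0,0.134,-0.15],[0,0,0,0,0,0.134,-0.15],[0,0,0,0,0,0.134,-0.15],[0,0,0,0,0,0,-0.15]], "force": 15}}

```text
t: 0.9
tool_pos: [0.1252, 0.5354, 0.2384]
tool_rot: [1.733, 2.62, -0.001]
wrist_force: [-0.5, -0.5, -0.1]
grip_width: 0.568
gripper_force: 0.0
```

```bash
python3 - <<'E'
from h import *
rel(.444,.3035,.12);c=capture("top");chest(c)
E
```

```text
shift [-338.   202.8  118.5] yang 0.4018 down [-0.    -0.001 -1.   ] t 0.9 w 0.568 f 0.0 q6 0.72
c [398.4 226.3] 142 mean [0.5407 0.0984 0.0717] ray [0.5514 0.0896] maxz 0.11
c [413.4 252.3] 326 mean [0.4837 0.0636 0.0622] ray [0.4904 0.0556] maxz 0.11
c [305.6 269.2] 83 mean [0.4444 0.3045 0.0332] ray [0.4455 0.3045] maxz 0.039
c [274.9 282.1] 93 mean [0.4137 0.3732 0.0322] ray [0.4145 0.3736] maxz 0.039
c [318.3 314. ] 102 mean [0.344  0.2738 0.0327] ray [0.3444 0.2736] maxz 0.039
c [289.6 323.8] 93 mean [0.3212 0.3373 0.0332] ray [0.3214 0.3375] maxz 0.04
```

{"method": "apply_moves", "body": {"plan": [[-38,23,10,0,0,0,-0.15],[-38,23,10,0,0,0,-0.15],[-38,23,10,0,0,0,-0.15],[-38,23,10,0,0,0,-0.15],[-38,23,10,0,0,0,-0.15],[-38,23,10,0,0,0,-0.15],[-38,23,10,0,0,0,-0.15],[-38,23,10,0,0,0,-0.15]]}}

```text
t: 1.75
tool_pos: [0.415, 0.3267, 0.1584]
tool_rot: [-1.727, -2.624, -0.0]
wrist_force: [-0.0, 1.0, -0.2]
grip_width: 0.574
gripper_force: 0.0
```

{"method": "apply_moves", "body": {"plan": [[-34,19,10,0,0,0,-0.15],[0,0,0,0,0,0,-0.15],[0,0,0,0,0,0,-0.15]]}}

```text
t: 2.05
tool_pos: [0.4446, 0.3039, 0.1484]
tool_rot: [-1.73, -2.621, 0.001]
wrist_force: [-0.1, 1.3, 0.5]
grip_width: 0.574
gripper_force: 0.0
```

```bash
python3 - <<'E'
from h import *
rel(.445,.304,.016);c=capture("side");chest(c);save(c,"s1")
E
```

```text
shift [-1.000e-01  6.000e-01  1.324e+02] yang 0.404 down [-0.001 -0.    -1.   ] t 2.0 w 0.574 f 0.0 q6 -0.02
c [300.5 275.4] 54 mean [0.438  0.2972 0.0313] ray [0.4409 0.3029] maxz 0.039
c [236.7 287.5] 47 mean [0.3133 0.3296 0.0297] ray [0.3146 0.3341] maxz 0.035
c [264.4 304. ] 43 mean [0.3426 0.2623 0.0314] ray [0.3446 0.2678] maxz 0.037
```

View pics/s1.png

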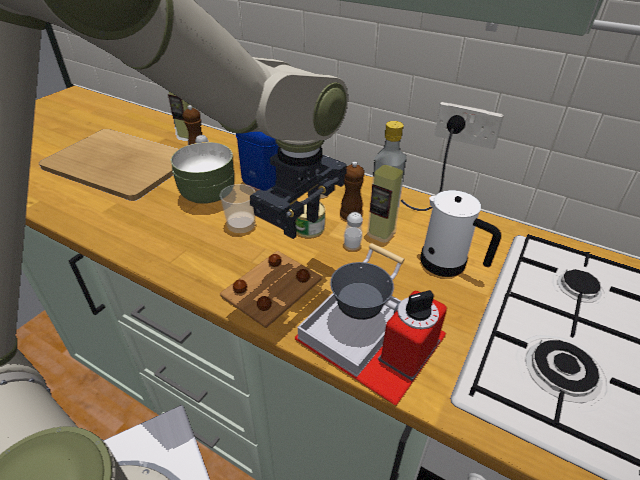

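The arm is over the nearest chestnut, with the fingers at about (300,210), and all four chestnuts are still on the board. Descending to grip.

{"method": "apply_moves", "body": {"plan": [[0,0,40,0,0,0,-0.15],[0,0,40,0,0,0,-0.15],[0,0,30,0,0,0,-0.15],[0,0,22,0,0,0,-0.15],[0,0,0,0,0,0,-0.15],[0,0,0,0,0,0,1],[0,0,0,0,0,0,1],[0,0,0,0,0,0,1]], "force": 15}}

```text
t: 2.9
tool_pos: [0.445, 0.3047, 0.0181]
tool_rot: [1.73, 2.62, 0.003]
wrist_force: [-0.1, 0.6, 1.0]
grip_width: 0.328
gripper_force: 3.6
```

{"method": "apply_moves", "body": {"plan": [[0,0,0,0,0,0,1],[0,0,-40,0,0,0,1],[0,0,-40,0,0,0,1],[0,0,-40,0,0,0,1],[0,0,-10,0,0,0,1],[0,0,0,0,0,0,1]]}}

```text
t: 3.5
tool_pos: [0.445, 0.3044, 0.1482]
tool_rot: [1.731, 2.619, 0.004]
wrist_force: [-0.1, 0.0, -0.8]
grip_width: 0.319
gripper_force: 15.0
```

```bash
python3 - <<'E'
from h import *
print("pan centre, z .15");rel(.4835,.156,.15);c=capture("side");save(c,"s2",c["color"][120:360,180:500])
E
```

```text
pan centre, z .15
shift [-151.6  -22.7   -1.8] yang 0.403 down [ 0.003  0.001 -1.   ] t 3.5 w 0.319 f 15.0 q6 -0.02
```

View pics/s2.png

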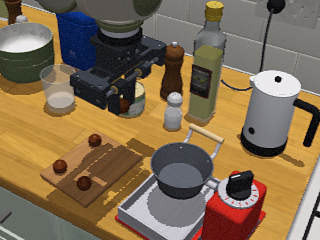

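Chestnut gripped at crop (124,103). Moving it over the left half of the pan to release.

{"method": "apply_moves", "body": {"plan": [[-35,-5,0,0,0,0,1],[-35,-6,0,0,0,0,1],[-35,-6,0,0,0,0,1],[-33,-6,0,0,0,0,1],[0,0,25,0,0,0,1],[0,0,25,0,0,0,1],[0,0,0,0,0,0,1],[0,0,0,0,0,0,1]]}}

```text
t: 4.35
tool_pos: [0.4771, 0.1682, 0.096]
tool_rot: [-1.731, -2.619, 0.003]
wrist_force: [-0.2, 0.3, -0.2]
grip_width: 0.315
gripper_force: 15.0
```

```bash
python3 - <<'E'
from h import *
print("pan centre, z .15");rel(.4835,.156,.15);c=capture("side");save(c,"s3",c["color"][160:400,240:560])
E
```

```text
pan centre, z .15
shift [-13.7   1.  -54. ] yang 0.403 down [-0.003 -0.    -1.   ] t 4.3 w 0.315 f 15.0 q6 -0.3
```

View pics/s3.png

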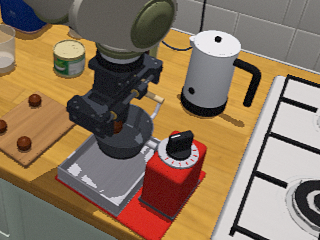

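The chestnut is inside the pan at crop (117,126). Releasing, lifting and going back over the board.

{"method": "apply_moves", "body": {"plan": [[0,0,0,0,0,0,0],[0,0,0,0,0,0,0],[0,0,-40,0,0,0,0],[0,0,-15,0,0,0,0],[40,4,0,0,0,0,-0.15],[40,4,0,0,0,0,-0.15],[45,5,0,0,0,0,-0.15],[45,5,0,0,0,0,-0.15]]}}

```text
t: 5.2
tool_pos: [0.4268, 0.3333, 0.1525]
tool_rot: [1.732, 2.62, 0.002]
wrist_force: [0.9, -0.0, -0.2]
grip_width: 0.575
gripper_force: 0.0
```

{"method": "apply_moves", "body": {"plan": [[43,5,0,0,0,0,-0.15],[0,0,0,0,0,0,-0.15],[0,0,0,0,0,0,-0.15]]}}

```text
t: 5.5
tool_pos: [0.4147, 0.3737, 0.152]
tool_rot: [1.729, 2.622, 0.0]
wrist_force: [0.6, -0.4, 0.4]
grip_width: 0.579
gripper_force: 0.0
```

```bash
python3 - <<'E'
from h import *
rel(.4145,.3736,.016)
for n in("side","top"):print(n);c=capture(n);chest(c)
E
```

```text
shift [  0.   -0.3 136. ] yang 0.405 down [ 0. -0. -1.] t 5.5 w 0.579 f 0.0 q6 0.12
side
c [273.2 257.6] 41 mean [0.411  0.3691 0.0346] ray [0.415 0.379] maxz 0.04
c [348.9 289.4] 38 mean [0.4688 0.1687 0.0924] ray [0.5065 0.2215] maxz 0.098
c [357.3 292.1] 72 mean [0.4781 0.1558 0.0926] ray [0.517  0.2073] maxz 0.1
c [264.8 304.7] 55 mean [0.3433 0.2621 0.0293] ray [0.3446 0.2658] maxz 0.04
top
c [398.4 226.2] 145 mean [0.5408 0.0985 0.0716] ray [0.5515 0.0897] maxz 0.111
c [413.6 252.3] 338 mean [0.4838 0.063  0.0621] ray [0.4904 0.055 ] maxz 0.113
c [368.4 252.2] 119 mean [0.4762 0.1688 0.0942] ray [0.4882 0.1601] maxz 0.101
```

{"method": "apply_moves", "body": {"plan": [[0,0,40,0,0,0,-0.15],[0,0,40,0,0,0,-0.15],[0,0,30,0,0,0,-0.15],[0,0,26,0,0,0,-0.15],[0,0,0,0,0,0,-0.15],[0,0,0,0,0,0,1],[0,0,0,0,0,0,1],[0,0,0,0,0,0,1]]}}

```text
t: 6.4
tool_pos: [0.4155, 0.3729, 0.0163]
tool_rot: [1.733, 2.62, 0.001]
wrist_force: [0.1, -0.4, 0.6]
grip_width: 0.33
gripper_force: 2.2
```

{"method": "apply_moves", "body": {"plan": [[0,0,0,0,0,0,1],[0,0,-40,0,0,0,1],[0,0,-40,0,0,0,1],[0,0,-40,0,0,0,1],[0,0,-14,0,0,0,1],[0,0,0,0,0,0,1]]}}

```text
t: 7.0
tool_pos: [0.4158, 0.3736, 0.1521]
tool_rot: [1.731, 2.619, 0.007]
wrist_force: [-0.7, 0.0, -1.0]
grip_width: 0.319
gripper_force: 15.0
```

```bash
python3 - <<'E'
from h import *
print("pan right half");rel(.489,.143,.15)
E
```

```text
pan right half
shift [-240.9  -23.1    1.8] yang 0.4031 down [ 0.004  0.002 -1.   ] t 7.0 w 0.319 f 15.0 q6 0.12
```

{"method": "apply_moves", "body": {"plan": [[-40,-4,0,0,0,0,1],[-40,-4,0,0,0,0,1],[-40,-4,0,0,0,0,1],[-40,-4,0,0,0,0,1],[-40,-4,0,0,0,0,1],[-40,-3,0,0,0,0,1],[0,0,0,0,0,0,1],[0,0,25,0,0,0,1]]}}

```text
t: 7.8
tool_pos: [0.4892, 0.1427, 0.1254]
tool_rot: [1.733, 2.617, 0.004]
wrist_force: [0.7, 0.3, -1.2]
grip_width: 0.315
gripper_force: 15.0
```

{"method": "apply_moves", "body": {"plan": [[0,0,23,0,0,0,1],[0,0,0,0,0,0,1],[0,0,0,0,0,0,0],[0,0,0,0,0,0,0],[0,0,-40,0,0,0,0],[0,0,-15,0,0,0,0]]}}

```text
t: 8.4
tool_pos: [0.4892, 0.1437, 0.1602]
tool_rot: [1.729, 2.618, 0.005]
wrist_force: [0.5, -0.4, -0.4]
grip_width: 0.5
gripper_force: 0.0
```

```bash
python3 - <<'E'
from h import *
rel(.3445,.2736,.15)
for n in("side","top"):print(n);c=capture(n);chest(c)
E
```

```text
shift [176.2 -82.1   9.5] yang 0.4034 down [ 0.005  0.    -1.   ] t 8.4 w 0.5 f 0.0 q6 -0.35
side
c [240.3 285.9] 92 mean [0.3206 0.3287 0.0313] ray [0.3223 0.3348] maxz 0.04
c [373. 300.] 42 mean [0.4878 0.1223 0.0991] ray [0.5321 0.175 ] maxz 0.104
top
c [367.4 251.9] 87 mean [0.4767 0.1713 0.0948] ray [0.4889 0.1626] maxz 0.103
c [318.6 313.8] 98 mean [0.3446 0.2732 0.0325] ray [0.345  0.2729] maxz 0.041
c [289.3 324. ] 93 mean [0.3207 0.338  0.0329] ray [0.321  0.3382] maxz 0.04
```

{"method": "apply_moves", "body": {"plan": [[35,-16,0,0,0,0,-0.15],[35,-16,0,0,0,0,-0.15],[35,-17,0,0,0,0,-0.15],[35,-17,0,0,0,0,-0.15],[36,-16,8,0,0,0,-0.15],[0,0,0,0,0,0,-0.15],[0,0,0,0,0,0,-0.15]]}}

```text
t: 9.2
tool_pos: [0.3432, 0.2735, 0.1484]
tool_rot: [-1.729, -2.623, 0.001]
wrist_force: [0.7, -0.7, -0.3]
grip_width: 0.584
gripper_force: 0.0
```

```bash
python3 - <<'E'
from h import *
rel(.345,.2732,.016)
for n in("side","top"):print(n);c=capture(n);chest(c)
E
```

```text
shift [ -0.9   1.6 132.4] yang 0.4049 down [-0. -0. -1.] t 9.2 w 0.584 f 0.0 q6 -0.0
side
c [238.  288.1] 30 mean [0.3149 0.3264 0.0302] ray [0.3162 0.3314] maxz 0.034
c [354.7 289.9] 60 mean [0.4754 0.1603 0.0955] ray [0.5158 0.2148] maxz 0.099
c [370.4 299.8] 54 mean [0.4852 0.1263 0.0973] ray [0.528 0.178] maxz 0.105
c [264.4 303.9] 30 mean [0.3427 0.2624 0.0315] ray [0.3447 0.2679] maxz 0.037
top
c [398.5 226.3] 144 mean [0.5407 0.0983 0.0712] ray [0.5512 0.0896] maxz 0.109
c [387.1 244.6] 98 mean [0.4935 0.1284 0.0976] ray [0.5073 0.1165] maxz 0.106
c [413.7 252.2] 348 mean [0.4841 0.0628 0.0621] ray [0.4907 0.0548] maxz 0.113
c [368.4 252.2] 118 mean [0.4763 0.1689 0.0938] ray [0.4883 0.1602] maxz 0.102
```

{"method": "apply_moves", "body": {"plan": [[-1,1,40,0,0,0,-0.15],[0,0,40,0,0,0,-0.15],[0,0,30,0,0,0,-0.15],[0,0,22,0,0,0,-0.15],[0,0,0,0,0,0,-0.15],[0,0,0,0,0,0,1],[0,0,0,0,0,0,1],[0,0,0,0,0,0,1]]}}

```text
t: 10.1
tool_pos: [0.3456, 0.2728, 0.0178]
tool_rot: [1.731, 2.62, 0.003]
wrist_force: [-0.1, 0.1, 0.5]
grip_width: 0.325
gripper_force: 2.3
```

{"method": "apply_moves", "body": {"plan": [[0,0,0,0,0,0,1],[0,0,-40,0,0,0,1],[0,0,-40,0,0,0,1],[0,0,-40,0,0,0,1],[0,0,-14,0,0,0,1],[0,0,0,0,0,0,1]]}}

```text
t: 10.7
tool_pos: [0.3456, 0.273, 0.1529]
tool_rot: [1.73, 2.619, 0.007]
wrist_force: [0.8, -0.0, -1.3]
grip_width: 0.316
gripper_force: 15.0
```

```bash
python3 - <<'E'
from h import *
print("pan centre");rel(.4835,.156,.15)
E
```

```text
pan centre
shift [-161.7   80.9    3.3] yang 0.4032 down [ 0.005  0.002 -1.   ] t 10.7 w 0.316 f 15.0 q6 -0.0
```

Target shift is (-162, +93) to the rear half of the pan, then down 38.

{"method": "apply_moves", "body": {"plan": [[-40,23,0,0,0,0,1],[-40,23,0,0,0,0,1],[-40,23,0,0,0,0,1],[-42,24,0,0,0,0,1],[0,0,0,0,0,0,1],[0,0,20,0,0,0,1],[0,0,18,0,0,0,1],[0,0,0,0,0,0,1]]}}

```text
t: 11.5
tool_pos: [0.492, 0.1601, 0.1099]
tool_rot: [-1.729, -2.617, 0.006]
wrist_force: [-0.1, 0.1, 0.0]
grip_width: 0.313
gripper_force: 15.0
```

{"method": "apply_moves", "body": {"plan": [[0,0,0,0,0,0,1],[0,0,0,0,0,0,0],[0,0,0,0,0,0,0],[0,0,-40,0,0,0,0],[0,0,0,0,0,0,0]]}}

```text
t: 12.0
tool_pos: [0.4959, 0.1604, 0.157]
tool_rot: [1.728, 2.616, 0.008]
wrist_force: [-0.3, 0.4, -0.1]
grip_width: 0.502
gripper_force: 0.0
```

```bash
python3 - <<'E'
from h import *
rel(.321,.338,.15)
for n in("side","top"):print(n);c=capture(n);chest(c)
E
```

```text
shift [232.  -91.3   5.7] yang 0.4032 down [ 0.008  0.001 -1.   ] t 12.0 w 0.502 f 0.0 q6 -0.32
side
c [240.4 286.3] 76 mean [0.3205 0.3278 0.031 ] ray [0.3222 0.3336] maxz 0.04
c [355.3 288. ] 27 mean [0.4774 0.1617 0.098 ] ray [0.5197 0.2186] maxz 0.101
c [373.5 298.3] 28 mean [0.4892 0.1233 0.1017] ray [0.5355 0.1783] maxz 0.105
top
c [354.4 295.4] 89 mean [0.3891 0.1909 0.0118] ray [0.3879 0.1922] maxz 0.032
c [289.6 323.7] 93 mean [0.3214 0.3373 0.0327] ray [0.3216 0.3375] maxz 0.04
```

{"method": "apply_moves", "body": {"plan": [[40,-15,0,0,0,0,-0.15],[40,-15,0,0,0,0,-0.15],[40,-15,0,0,0,0,-0.15],[40,-15,0,0,0,0,-0.15],[0,0,0,0,0,0,-0.15]]}}

```text
t: 12.6
tool_pos: [0.3724, 0.2859, 0.1521]
tool_rot: [-1.725, -2.623, 0.003]
wrist_force: [1.0, -0.0, -0.8]
grip_width: 0.573
gripper_force: 0.0
```

```bash
python3 - <<'E'
from h import *
for n in("side","top"):
    print(n);c=capture(n);chest(c)
    u=c["color"][220:420,220:460] if n=="side" else c["color"][180:360,240:460]
    save(c,"x_"+n,cv2.resize(u,None,fx=3,fy=3,interpolation=cv2.INTER_CUBIC))
E
```

```text
side
c [377.1 292. ] 33 mean [0.5064 0.1362 0.0966] ray [0.5514 0.1886] maxz 0.104
top
c [398.4 226.3] 146 mean [0.5408 0.0984 0.0714] ray [0.5514 0.0896] maxz 0.11
c [376.1 234.4] 72 mean [0.5157 0.1523 0.0969] ray [0.5308 0.1421] maxz 0.103
c [387.3 244.7] 96 mean [0.4933 0.1279 0.0969] ray [0.5069 0.1162] maxz 0.106
c [413.7 252.1] 343 mean [0.4841 0.0629 0.0624] ray [0.4908 0.0548] maxz 0.114
c [368.5 252.2] 120 mean [0.4763 0.1687 0.0939] ray [0.4883 0.16  ] maxz 0.103
c [288.6 324.3] 74 mean [0.3199 0.3396 0.0342] ray [0.3202 0.3398] maxz 0.039
```

View pics/x_top.png

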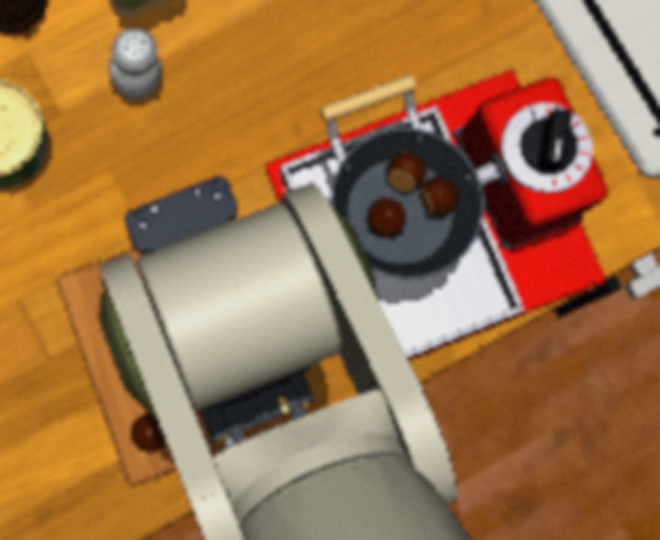

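Three chestnuts are in the pan at crop (385,215), (407,170) and (437,195); the last is on the board at (148,432). The earlier reading near the dish was a false one. The knob bar already stands about 33° clockwise of the roaster's x.

```bash
python3 -c "
from h import *
rel(.321,.3375,.016)"
```

```text
shift [ 70.7 -29.  136.3] yang 0.4048 down [-0.001 -0.    -1.   ] t 12.7 w 0.577 f 0.0 q6 -0.01
```

{"method": "apply_moves", "body": {"plan": [[36,-15,0,0,0,0,-0.15],[35,-14,20,0,0,0,-0.15],[0,0,40,0,0,0,-0.15],[0,0,40,0,0,0,-0.15],[0,0,0,0,0,0,-0.15],[0,0,0,0,0,0,-0.15]]}}

```text
t: 13.3
tool_pos: [0.3225, 0.3372, 0.0531]
tool_rot: [-1.734, -2.62, 0.001]
wrist_force: [0.0, 0.3, 0.1]
grip_width: 0.579
gripper_force: 0.0
```

```bash
python3 -c "
from h import *
rel(.321,.3375,.016);chest(capture('side'))"
```

```text
shift [ 0.9 -1.3 37.1] yang 0.4015 down [-0.001 -0.001 -1.   ] t 13.3 w 0.579 f 0.0 q6 0.15
c [374.1 294.1] 69 mean [0.4977 0.133  0.0989] ray [0.543  0.1868] maxz 0.105
c [355.8 292. ] 45 mean [0.4752 0.1564 0.0939] ray [0.5146 0.209 ] maxz 0.099
```

{"method": "apply_moves", "body": {"plan": [[0,-1,20,0,0,0,-0.15],[0,0,16,0,0,0,-0.15],[0,0,0,0,0,0,-0.15],[0,0,0,0,0,0,1],[0,0,0,0,0,0,1],[0,0,0,0,0,0,1],[0,0,0,0,0,0,1]]}}

```text
t: 14.05
tool_pos: [0.3212, 0.3376, 0.0177]
tool_rot: [1.731, 2.62, 0.003]
wrist_force: [-0.5, -0.5, 6.8]
grip_width: 0.316
gripper_force: 15.0
```

{"method": "apply_moves", "body": {"plan": [[0,0,-40,0,0,0,1],[0,0,-40,0,0,0,1],[0,0,-40,0,0,0,1],[0,0,-14,0,0,0,1],[0,0,0,0,0,0,1]]}}

```text
t: 14.55
tool_pos: [0.3213, 0.3377, 0.1529]
tool_rot: [1.731, 2.62, 0.007]
wrist_force: [-0.7, 0.2, -0.4]
grip_width: 0.316
gripper_force: 15.0
```

```bash
python3 - <<'E'
from h import *
print("pan front half");rel(.476,.152,.115);chest(capture("side"))
E
```

```text
pan front half
shift [-231.6   69.3   38. ] yang 0.4032 down [ 0.004  0.003 -1.   ] t 14.6 w 0.316 f 15.0 q6 0.15
c [349.3 288.1] 97 mean [0.4703 0.17   0.0939] ray [0.5091 0.2242] maxz 0.101
c [371.8 286.1] 67 mean [0.5064 0.1524 0.0966] ray [0.5514 0.2069] maxz 0.103
c [363.3 296. ] 94 mean [0.4811 0.1414 0.0946] ray [0.5216 0.1929] maxz 0.102
```

{"method": "apply_moves", "body": {"plan": [[-40,10,0,0,0,0,1],[-40,10,0,0,0,0,1],[-40,10,0,0,0,0,1],[-40,10,0,0,0,0,1],[-40,10,0,0,0,0,1],[-38,10,0,0,0,0,1],[0,0,0,0,0,0,1],[0,0,20,0,0,0,1]]}}

```text
t: 15.4
tool_pos: [0.47, 0.1414, 0.1306]
tool_rot: [1.734, 2.618, 0.002]
wrist_force: [0.3, 0.2, -0.6]
grip_width: 0.313
gripper_force: 15.0
```

{"method": "apply_moves", "body": {"plan": [[0,0,16,0,0,0,1],[0,0,0,0,0,0,1],[0,0,0,0,0,0,1],[0,0,0,0,0,0,0.1],[0,0,0,0,0,0,0.1],[0,0,-40,0,0,0,0.1],[0,0,-10,0,0,0,0.1],[0,0,0,0,0,0,0.1]]}}

```text
t: 16.2
tool_pos: [0.4699, 0.142, 0.1664]
tool_rot: [1.73, 2.618, 0.004]
wrist_force: [-0.5, 0.2, -1.1]
grip_width: 0.448
gripper_force: 0.0
```

```bash
python3 - <<'E'
from h import *
rel(.5255,.0565,.2);chest(capture("side"))
E
```

```text
shift [-100.5   17.7  -33.4] yang 0.4031 down [ 0.004  0.    -1.   ] t 16.2 w 0.448 f 0.0 q6 -0.35
c [376.9 284.6] 31 mean [0.5151 0.1494 0.0989] ray [0.5629 0.2054] maxz 0.104
c [349.4 287.1] 42 mean [0.4704 0.17   0.0963] ray [0.5108 0.2264] maxz 0.102
c [354.2 300.4] 43 mean [0.4584 0.1365 0.1003] ray [0.4997 0.192 ] maxz 0.104
```

{"method": "apply_moves", "body": {"plan": [[45,0,0,0,0,0,0],[45,0,0,0,0,0,0],[45,0,0,0,0,0,0],[30,0,0,0,0,0,0],[0,0,0,0,0,0,0],[0,0,0,0,0,0,0]]}}

```text
t: 16.85
tool_pos: [0.404, 0.2936, 0.1637]
tool_rot: [-1.73, -2.622, 0.003]
wrist_force: [-0.4, -0.3, -0.9]
grip_width: 0.5
gripper_force: 0.0
```

```bash
python3 - <<'E'
from h import *
c=capture("top");chest(c);P=cloud(c)
z=P[...,2];d=np.hypot(P[...,0]-.5255,P[...,1]-.0565)
for h in(.145,.15,.153):
  Q=P[(z>h)&(z<.175)&(d<.035)];r=cv2.minAreaRect((Q[:,:2]*1000).astype(np.float32));print("knobtop",len(Q),r,np.percentile(Q[:,2],[50,90]))
save(c,"k1",cv2.resize(c["color"][180:300,330:460],None,fx=4,fy=4,interpolation=cv2.INTER_CUBIC))
E
```

```text
c [398.6 226.4] 145 mean [0.5404 0.0983 0.0725] ray [0.5512 0.0893] maxz 0.111
c [374.4 249.8] 445 mean [0.4815 0.156  0.0961] ray [0.4942 0.1462] maxz 0.105
c [410.6 251.9] 281 mean [0.4843 0.0702 0.0638] ray [0.4913 0.062 ] maxz 0.114
c [428.8 253.4] 52 mean [0.4835 0.0269 0.054 ] ray [0.4887 0.0198] maxz 0.112
knobtop 137 ((525.2674560546875, 57.33757019042969), (14.432801246643066, 40.10065841674805), 79.844970703125) [0.15496215 0.15765356]
knobtop 126 ((525.3587646484375, 57.205108642578125), (14.154070854187012, 39.923744201660156), 80.24877166748047) [0.15527547 0.15775391]
knobtop 111 ((525.3515625, 57.216461181640625), (14.14245891571045, 39.92576599121094), 80.11583709716797) [0.15565878 0.15778884]
```

View pics/k1.png

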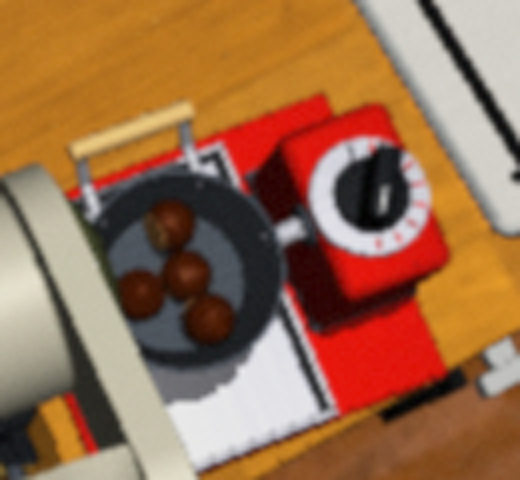

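All four chestnuts are in the pan at (172,222), (140,295), (187,275) and (208,318). The knob bar runs from (370,215) to (382,165), about 0.58 rad on, and its centre is (0.5255,0.057).

{"method": "apply_moves", "body": {"plan": [[-44,3,-10,0,0,0,0],[-44,3,-10,0,0,0,0],[-44,3,-10,0,0,0,0],[-44,3,0,0,0,0,0],[-45,3,0,0,0,0,0],[-44,4,0,0,0,0,0],[0,0,0,0,0,0,0]]}}

```text
t: 17.6
tool_pos: [0.5278, 0.0517, 0.194]
tool_rot: [1.741, 2.614, -0.001]
wrist_force: [-0.7, -0.7, -1.0]
grip_width: 0.499
gripper_force: 0.0
```

{"method": "apply_moves", "body": {"plan": [[0,0,0,0,0,-0.1245,0],[0,0,0,0,0,-0.1245,0],[0,0,0,0,0,-0.1245,0],[0,0,0,0,0,-0.1245,0],[0,0,0,0,0,-0.1245,0],[0,0,0,0,0,-0.1245,0],[0,0,0,0,0,-0.1245,0],[0,0,0,0,0,-0.1245,0]]}}

```text
t: 18.4
tool_pos: [0.5254, 0.0568, 0.1944]
tool_rot: [-0.263, -3.13, -0.0]
wrist_force: [0.3, 0.2, -0.3]
grip_width: 0.502
gripper_force: 0.0
```

```bash
python3 - <<'E'
from h import *
rel(.5255,.057,.130)
E
```

```text
shift [-0.1  0.2 64.4] yang 1.403 down [-0.001  0.    -1.   ] t 18.4 w 0.502 f 0.0 q6 -1.52
```

{"method": "apply_moves", "body": {"plan": [[0,0,25,0,0,0,0],[0,0,25,0,0,0,0],[0,0,14,0,0,0,0],[0,0,0,0,0,0,0],[0,0,0,0,0,0,1],[0,0,0,0,0,0,1],[0,0,0,0,0,0,1],[0,0,0,0,0,0,1]], "force": 20}}

```text
t: 19.2
tool_pos: [0.526, 0.056, 0.1314]
tool_rot: [0.269, 3.129, -0.005]
wrist_force: [-6.2, -23.9, 3.7]
grip_width: 0.164
gripper_force: 12.2
```

```bash
python3 - <<'E'
from h import *
rel(.5255,.057,.130);s=sense();print(s["wrist_force"],s["torque"])
E
```

```text
shift [0.6 0.9 1.4] yang 1.3994 down [ 0.001 -0.003 -1.   ] t 19.2 w 0.164 f 12.2 q6 -1.51
[ -6.15953154 -23.92128657   3.71816159] [-3.87663248  0.91054733 -0.05955328]
```

{"method": "apply_moves", "body": {"plan": [[0,-1,0,0,0,0,1],[0,0,0,0,0,0,1],[0,0,0,0,0,0,1]]}}

```text
t: 19.5
tool_pos: [0.5259, 0.0555, 0.1315]
tool_rot: [0.27, 3.129, -0.003]
wrist_force: [-1.7, -6.2, 3.5]
grip_width: 0.154
gripper_force: 20.0
```

```bash
python3 - <<'E'
from h import *
rel(.5255,.057,.130);s=sense();print(s["wrist_force"],s["torque"])
E
```

```text
shift [0.6 1.4 1.4] yang 1.3989 down [ 0.001 -0.002 -1.   ] t 19.5 w 0.154 f 20.0 q6 -1.52
[-1.69726743 -6.24762272  3.47346201] [-0.87168107  0.32159169 -0.03715576]
```

{"method": "apply_moves", "body": {"plan": [[0,0,0,0,0,0.13,1],[0,0,0,0,0,0.13,1],[0,0,0,0,0,0.13,1],[0,0,0,0,0,0.13,1],[0,0,0,0,0,0.13,1],[0,0,0,0,0,0.13,1],[0,0,0,0,0,0.13,1],[0,0,0,0,0,0.13,1]]}}

```text
t: 20.3
tool_pos: [0.5264, 0.0561, 0.1314]
tool_rot: [1.795, 2.576, 0.001]
wrist_force: [1.7, -1.2, 2.3]
grip_width: 0.155
gripper_force: 20.0
```

```bash
python3 - <<'E'
from h import *
rel(.5255,.056,.130);s=sense();print(s["wrist_force"],s["torque"])
E
```

```text
shift [ 0.2 -0.9  1.4] yang 0.3538 down [ 0.002 -0.001 -1.   ] t 20.3 w 0.155 f 20.0 q6 -0.47
[ 1.70544356 -1.18176699  2.339757  ] [-0.37182823 -0.21876284  0.05057128]
```

{"method": "apply_moves", "body": {"plan": [[0,0,0,0,0,0.13,1],[0,0,0,0,0,0.13,1],[0,0,0,0,0,0.13,1],[0,0,0,0,0,0.13,1],[0,0,0,0,0,0.13,1],[0,0,0,0,0,0.13,1],[0,0,0,0,0,0.13,1],[0,0,0,0,0,0.13,1]]}}

```text
t: 21.1
tool_pos: [0.5273, 0.056, 0.1315]
tool_rot: [2.837, 1.343, 0.006]
wrist_force: [5.4, -2.6, -0.7]
grip_width: 0.155
gripper_force: 20.0
```

{"method": "apply_moves", "body": {"plan": [[0,0,0,0,0,0.13,1],[0,0,0,0,0,0.13,1],[0,0,0,0,0,0.13,1],[0,0,0,0,0,0.13,1],[0,0,0,0,0,0.13,1],[0,0,0,0,0,0.04,1],[0,0,0,0,0,0,1]]}}

```text
t: 21.8
tool_pos: [0.5275, 0.0554, 0.1315]
tool_rot: [3.124, 0.311, 0.007]
wrist_force: [6.1, -5.1, -1.1]
grip_width: 0.156
gripper_force: 20.0
```

```bash
python3 - <<'E'
from h import *
rel(.5255,.056,.130);s=sense();print(s["wrist_force"],s["torque"])
E
```

```text
shift [-1.9 -1.   1.5] yang -1.3725 down [ 0.005 -0.002 -1.   ] t 21.8 w 0.156 f 20.0 q6 1.25
[ 6.10732397 -5.08961198 -1.1238331 ] [-0.84905605 -0.76117934 -0.03946532]
```

{"method": "apply_moves", "body": {"plan": [[0,0,0,0,0,0.04,1],[0,0,0,0,0,0.04,1],[0,0,0,0,0,0,1]]}}

```text
t: 22.1
tool_pos: [0.5275, 0.0554, 0.1315]
tool_rot: [3.134, 0.187, 0.007]
wrist_force: [6.5, -4.8, -1.0]
grip_width: 0.157
gripper_force: 20.0
```

```bash
python3 - <<'E'
from h import *
rel(.5255,.056,.130);s=sense();print(s["wrist_force"],s["torque"])
E
```

```text
shift [-2.  -0.8  1.5] yang -1.4515 down [ 0.005 -0.002 -1.   ] t 22.1 w 0.157 f 20.0 q6 1.33
[ 6.4798989  -4.75692086 -1.03920764] [-0.88762598 -0.73009191  0.3793909 ]
```

{"method": "apply_moves", "body": {"plan": [[0,0,0,0,0,0.04,1],[0,0,0,0,0,0.03,1],[0,0,0,0,0,0,1]]}}

```text
t: 22.4
tool_pos: [0.5273, 0.0554, 0.1315]
tool_rot: [3.138, 0.078, 0.007]
wrist_force: [5.0, -6.5, 0.7]
grip_width: 0.167
gripper_force: 20.4
```

```bash
python3 - <<'E'
from h import *
rel(.5255,.056,.130);s=sense();print(s["wrist_force"],s["torque"])
E
```

```text
shift [-1.8 -0.7  1.5] yang -1.5212 down [ 0.004 -0.002 -1.   ] t 22.4 w 0.167 f 20.4 q6 1.4
[ 4.98359922 -6.49723328  0.67498402] [-0.92008221 -0.61606881  0.36990473]
```

The torque has risen to 0.37 N m, so the knob is at the full-heat stop. Holding there for 4 s.

{"method": "apply_moves", "body": {"plan": [[0,0,0,0,0,0,1],[0,0,0,0,0,0,1],[0,0,0,0,0,0,1],[0,0,0,0,0,0,1],[0,0,0,0,0,0,1],[0,0,0,0,0,0,1],[0,0,0,0,0,0,1],[0,0,0,0,0,0,1]]}}

```text
t: 23.2
tool_pos: [0.5273, 0.0554, 0.1315]
tool_rot: [3.138, 0.079, 0.007]
wrist_force: [5.1, -5.4, -0.4]
grip_width: 0.166
gripper_force: 20.4
```

{"method": "apply_moves", "body": {"plan": [[0,0,0,0,0,0,1],[0,0,0,0,0,0,1],[0,0,0,0,0,0,1],[0,0,0,0,0,0,1],[0,0,0,0,0,0,1],[0,0,0,0,0,0,1],[0,0,0,0,0,0,1],[0,0,0,0,0,0,1]]}}

```text
t: 24.0
tool_pos: [0.5273, 0.0554, 0.1315]
tool_rot: [3.138, 0.079, 0.007]
wrist_force: [4.7, -5.2, -0.4]
grip_width: 0.169
gripper_force: 20.4
```

{"method": "apply_moves", "body": {"plan": [[0,0,0,0,0,0,1],[0,0,0,0,0,0,1],[0,0,0,0,0,0,1],[0,0,0,0,0,0,1],[0,0,0,0,0,0,1],[0,0,0,0,0,0,1],[0,0,0,0,0,0,1],[0,0,0,0,0,0,1]]}}

```text
t: 24.8
tool_pos: [0.5273, 0.0554, 0.1315]
tool_rot: [3.138, 0.079, 0.007]
wrist_force: [5.5, -6.0, -1.3]
grip_width: 0.168
gripper_force: 20.4
```

{"method": "apply_moves", "body": {"plan": [[0,0,0,0,0,0,1],[0,0,0,0,0,0,1],[0,0,0,0,0,0,1],[0,0,0,0,0,0,1],[0,0,0,0,0,0,1],[0,0,0,0,0,0,1],[0,0,0,0,0,0,1],[0,0,0,0,0,0,1]]}}

```text
t: 25.6
tool_pos: [0.5273, 0.0554, 0.1315]
tool_rot: [3.138, 0.079, 0.007]
wrist_force: [4.9, -6.6, 0.1]
grip_width: 0.165
gripper_force: 20.4
```

{"method": "apply_moves", "body": {"plan": [[0,0,0,0,0,0,1],[0,0,0,0,0,0,1],[0,0,0,0,0,0,1],[0,0,0,0,0,0,1],[0,0,0,0,0,0,1],[0,0,0,0,0,0,1],[0,0,0,0,0,0,1],[0,0,0,0,0,0,1]]}}

```text
t: 26.4
tool_pos: [0.5273, 0.0554, 0.1315]
tool_rot: [3.138, 0.079, 0.007]
wrist_force: [5.1, -5.3, -0.5]
grip_width: 0.163
gripper_force: 20.4
```

```bash
python3 - <<'E'
from h import *
rel(.5255,.056,.130);s=sense();print(s["wrist_force"],s["torque"])
c=capture("side");save(c,"k2",cv2.resize(c["color"][200:400,300:500],None,fx=3,fy=3))
E
```

```text
shift [-1.8 -0.7  1.5] yang -1.5204 down [ 0.004 -0.002 -1.   ] t 26.4 w 0.163 f 20.4 q6 1.4
[ 5.09040519 -5.34450961 -0.51977106] [-0.84887371 -0.59005923  0.38687798]
```

View pics/k2.png

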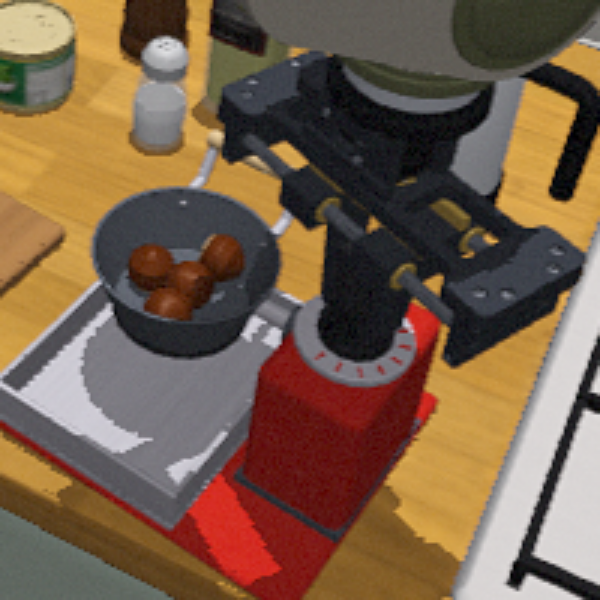

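The fingers hold the knob at about (360,290), and the four chestnuts sit in the pan. Turning back to off.

{"method": "apply_moves", "body": {"plan": [[0,0,0,0,0,-0.13,1],[0,0,0,0,0,-0.13,1],[0,0,0,0,0,-0.13,1],[0,0,0,0,0,-0.13,1],[0,0,0,0,0,-0.13,1],[0,0,0,0,0,-0.13,1],[0,0,0,0,0,-0.13,1],[0,0,0,0,0,-0.13,1]]}}

```text
t: 27.25
tool_pos: [0.5268, 0.0556, 0.1315]
tool_rot: [2.68, 1.634, 0.003]
wrist_force: [2.3, -5.4, 0.7]
grip_width: 0.155
gripper_force: 20.0
```

{"method": "apply_moves", "body": {"plan": [[0,0,0,0,0,-0.13,1],[0,0,0,0,0,-0.13,1],[0,0,0,0,0,-0.13,1],[0,0,0,0,0,-0.13,1],[0,0,0,0,0,-0.13,1],[0,0,0,0,0,-0.13,1],[0,0,0,0,0,-0.13,1],[0,0,0,0,0,-0.13,1]]}}

```text
t: 28.05
tool_pos: [0.5266, 0.0556, 0.1315]
tool_rot: [1.514, 2.749, -0.0]
wrist_force: [2.4, -5.2, 2.2]
grip_width: 0.161
gripper_force: 20.0
```

{"method": "apply_moves", "body": {"plan": [[0,0,0,0,0,-0.13,1],[0,0,0,0,0,-0.13,1],[0,0,0,0,0,-0.13,1],[0,0,0,0,0,-0.13,1],[0,0,0,0,0,-0.13,1],[0,0,0,0,0,-0.13,1],[0,0,0,0,0,-0.13,1],[0,0,0,0,0,-0.13,1]]}}

```text
t: 28.85
tool_pos: [0.5264, 0.0553, 0.1314]
tool_rot: [-0.052, 3.139, -0.003]
wrist_force: [0.6, -5.5, 2.8]
grip_width: 0.158
gripper_force: 20.0
```

```bash
python3 - <<'E'
from h import *
rel(.5255,.056,.130);s=sense();print(s["wrist_force"],s["torque"])
E
```

```text
shift [0.9 0.7 1.4] yang 1.6041 down [ 0.002 -0.002 -1.   ] t 28.9 w 0.158 f 20.0 q6 -1.72
[ 0.60246326 -5.51883032  2.81291201] [-1.06577187 -0.02327479 -0.0302839 ]
```

Remaining to the stop is about 0.37, plus a little over.

{"method": "apply_moves", "body": {"plan": [[0,0,0,0,0,-0.12,1],[0,0,0,0,0,-0.12,1],[0,0,0,0,0,-0.12,1],[0,0,0,0,0,-0.04,1],[0,0,0,0,0,-0.04,1],[0,0,0,0,0,0,1]]}}

```text
t: 29.45
tool_pos: [0.5261, 0.0551, 0.1314]
tool_rot: [-0.729, 3.055, -0.004]
wrist_force: [-0.6, -8.1, 2.6]
grip_width: 0.164
gripper_force: 20.0
```

```bash
python3 - <<'E'
from h import *
rel(.5255,.056,.130);s=sense();print(s["wrist_force"],s["torque"])
E
```

```text
shift [0.2 1.  1.4] yang 2.039 down [ 0.001 -0.002 -1.   ] t 29.4 w 0.164 f 20.0 q6 -2.16
[-0.63078212 -8.13135573  2.61289898] [-1.14563632  0.19481382 -0.49084129]
```

{"method": "apply_moves", "body": {"plan": [[0,0,0,0,0,-0.04,1],[0,0,0,0,0,-0.02,1],[0,0,0,0,0,0,1]]}}

```text
t: 29.75
tool_pos: [0.526, 0.0551, 0.1314]
tool_rot: [-0.819, 3.033, -0.004]
wrist_force: [-0.4, -7.0, 3.2]
grip_width: 0.173
gripper_force: 22.3
```

```bash
python3 - <<'E'
from h import *
rel(.5255,.056,.130);s=sense();print(s["wrist_force"],s["torque"])
E
```

```text
shift [0.  1.1 1.4] yang 2.0981 down [ 0.001 -0.002 -1.   ] t 29.8 w 0.173 f 22.3 q6 -2.22
[-0.42549775 -7.03481141  3.20840495] [-1.26236467  0.22932054 -0.57754517]
```

{"method": "apply_moves", "body": {"plan": [[0,0,0,0,0,0,0],[0,0,0,0,0,0,0],[0,0,0,0,0,0,0],[0,0,-40,0,0,0,0],[0,0,-30,0,0,0,0],[0,0,0,0,0,0.13,0],[0,0,0,0,0,0.13,0],[0,0,0,0,0,0.13,0]]}}

```text
t: 30.55
tool_pos: [0.5257, 0.0566, 0.2009]
tool_rot: [-0.209, 3.134, 0.0]
wrist_force: [0.2, 1.0, -0.9]
grip_width: 0.5
gripper_force: 0.0
```

{"method": "apply_moves", "body": {"plan": [[0,0,0,0,0,0.13,0],[0,0,0,0,0,0.13,0],[0,0,0,0,0,0.13,0],[0,0,0,0,0,0.13,0],[0,0,0,0,0,0.13,0],[0,0,0,0,0,0.13,0],[0,0,0,0,0,0.13,0],[0,0,0,0,0,0.13,0]]}}

```text
t: 31.35
tool_pos: [0.5257, 0.0566, 0.2007]
tool_rot: [-1.376, -2.824, -0.0]
wrist_force: [0.1, -0.1, 0.0]
grip_width: 0.497
gripper_force: 0.0
```

{"method": "apply_moves", "body": {"plan": [[0,0,0,0,0,0.13,0.3],[0,0,0,0,0,0.13,0.3],[40,-30,0,0,0,0,0.3],[40,-30,0,0,0,0,0.3],[40,-30,0,0,0,0,0.3],[40,0,0,0,0,0,0.3],[40,0,0,0,0,0,0.3],[0,0,0,0,0,0,0.3]]}}

```text
t: 32.15
tool_pos: [0.3615, 0.207, 0.201]
tool_rot: [-1.717, -2.63, -0.001]
wrist_force: [-0.6, -0.8, -0.3]
grip_width: 0.351
gripper_force: 0.0
```

```bash
python3 - <<'E'
from h import *
c=capture("top");P=cloud(c);hsv=cv2.cvtColor(c["color"],cv2.COLOR_RGB2HSV)
z=P[...,2];d=np.hypot(P[...,0]-.5255,P[...,1]-.0565)
Q=P[(z>.147)&(z<.175)&(d<.035)];r=cv2.minAreaRect((Q[:,:2]*1000).astype(np.float32));print("knobtop",len(Q),r)
Q=P[(np.hypot(P[...,0]-.5555,P[...,1]-.187)<.045)&(z>.125)&(z<.145)&(hsv[...,1]>40)];print("bar",len(Q),cv2.minAreaRect((Q[:,:2]*1000).astype(np.float32)),np.percentile(Q[:,2],[50,90]))
rel(.5555,.187,.18)
save(c,"k3",cv2.resize(c["color"][170:310,300:460],None,fx=3,fy=3))
E
```

```text
knobtop 137 ((525.1590576171875, 57.865699768066406), (40.090858459472656, 14.588892936706543), 21.6312313079834)
bar 177 ((555.4476928710938, 187.5663299560547), (12.540555000305176, 69.8387222290039), 22.668655395507812) [0.13201394 0.13467677]
shift [-94.5 169.2  21. ] yang 0.4133 down [ 0.  0. -1.] t 32.2 w 0.349 f 0.0 q6 -0.18
```

View pics/k3.png

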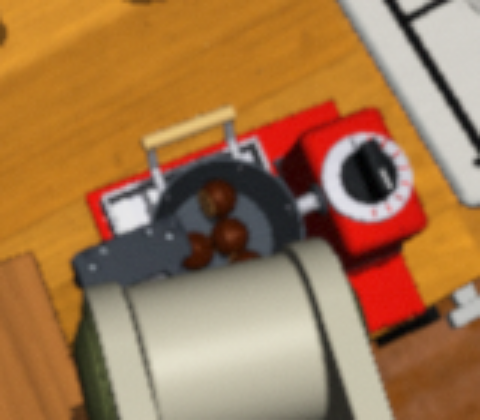

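The knob bar now points along the roaster's x (22° against 22.7°), so the heat is off. The wooden bar's centre is at crop (188,127), world (0.5555,0.187). Moving over it.

{"method": "apply_moves", "body": {"plan": [[-19,34,0,0,0,0,0.5],[-19,34,0,0,0,0,0.5],[-19,34,0,0,0,0,0.5],[-19,34,0,0,0,0,0.5],[-18,33,20,0,0,0.015,0.5],[0,0,0,0,0,0,0.5],[0,0,0,0,0,0,0.5]]}}

```text
t: 32.9
tool_pos: [0.5563, 0.1839, 0.1798]
tool_rot: [-1.744, -2.611, 0.002]
wrist_force: [-0.3, 0.2, 0.3]
grip_width: 0.249
gripper_force: 0.0
```

```bash
python3 - <<'E'
from h import *
rel(.5555,.1872,.119)
c=capture("side");save(c,"b1",cv2.resize(c["color"][140:340,300:500],None,fx=3,fy=3))
E
```

```text
shift [ 3.3  0.7 60.8] yang 0.3927 down [-0.002 -0.    -1.   ] t 32.9 w 0.249 f 0.0 q6 -0.28
```

View pics/b1.png

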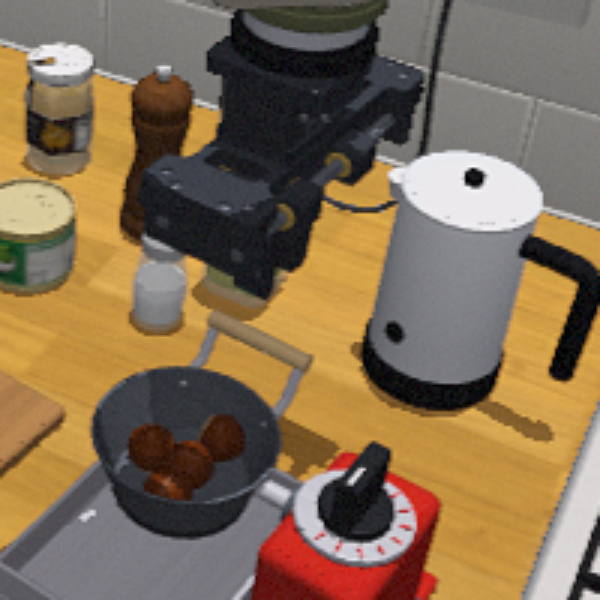

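The fingers (255,280) are right above the wooden bar (260,345), and the rim is clear. Descending and gripping.

{"method": "apply_moves", "body": {"plan": [[2,0,25,0,0,0,0.5],[0,0,20,0,0,0,0.5],[0,0,15,0,0,0,0.5],[0,0,0,0,0,0,0.5],[0,0,0,0,0,0,1],[0,0,0,0,0,0,1],[0,0,0,0,0,0,1]], "force": 25}}

```text
t: 33.65
tool_pos: [0.5562, 0.1873, 0.1225]
tool_rot: [1.742, 2.611, 0.005]
wrist_force: [2.0, 2.4, 4.2]
grip_width: 0.123
gripper_force: 25.0
```

```bash
python3 - <<'E'
from h import *
rel(.5555,.1872,.119);s=sense();print(s["wrist_force"],s["torque"])
E
```

```text
shift [ 0.2 -0.7  3.5] yang 0.3942 down [ 0.004  0.001 -1.   ] t 33.6 w 0.123 f 25.0 q6 -0.27
[1.95326344 2.44975494 4.1827526 ] [ 0.38458174 -0.3889141   0.06174252]
```

{"method": "apply_moves", "body": {"plan": [[0,0,0,0,0,0,0.6],[0,0,4,0,0,0,0.6],[0,0,0,0,0,0,0.6],[0,0,0,0,0,0,1],[0,0,0,0,0,0,1],[0,0,0,0,0,0,1]], "force": 25}}

```text
t: 34.25
tool_pos: [0.5561, 0.1872, 0.1167]
tool_rot: [1.743, 2.612, 0.003]
wrist_force: [4.5, 2.3, -2.0]
grip_width: 0.125
gripper_force: 25.0
```

```bash
python3 - <<'E'
from h import *
rel(.5555,.1872,.119);s=sense();print(s["wrist_force"],s["torque"])
f=np.arctan2(28,78)+np.linspace(0,2.08,25);p=np.c_[82.9*np.cos(f),-82.9*np.sin(f)]
print(np.diff(p,axis=0).round(1).tolist(),p[[0,8,16,24]].round(1).tolist())
E
```

```text
shift [ 0.3 -0.5 -2.3] yang 0.3939 down [ 0.002  0.001 -1.   ] t 34.2 w 0.125 f 25.0 q6 -0.27
[ 4.45914003  2.30724744 -2.01675906] [ 0.28081319 -0.66366032 -0.02587654]
[[-2.7, -6.6], [-3.3, -6.4], [-3.8, -6.1], [-4.3, -5.7], [-4.8, -5.3], [-5.3, -4.9], [-5.7, -4.4], [-6.0, -3.9], [-6.3, -3.4], [-6.6, -2.8], [-6.8, -2.2], [-7.0, -1.6], [-7.1, -1.0], [-7.2, -0.4], [-7.2, 0.2], [-7.1, 0.8], [-7.0, 1.5], [-6.9, 2.1], [-6.7, 2.6], [-6.4, 3.2], [-6.1, 3.8], [-5.8, 4.3], [-5.4, 4.8], [-4.9, 5.2]] [[78.0, -28.0], [42.1, -71.4], [-13.2, -81.8], [-62.5, -54.5]]
```

{"method": "apply_moves", "body": {"plan": [[0,-2.7,-6.6,0,0,0,1],[0,-3.3,-6.4,0,0,0,1],[0,-3.8,-6.1,0,0,0,1],[0,-4.3,-5.7,0,0,0,1],[0,-4.8,-5.3,0,0,0,1],[0,-5.3,-4.9,0,0,0,1],[0,-5.7,-4.4,0,0,0,1],[0,-6,-3.9,0,0,0,1]]}}

```text
t: 35.05
tool_pos: [0.525, 0.1742, 0.1617]
tool_rot: [1.741, 2.608, 0.012]
wrist_force: [11.9, 7.4, 3.1]
grip_width: 0.124
gripper_force: 25.0
```

```bash
python3 - <<'E'
from h import *
s=sense();rel(*s["tool_pos"]);d=(s["tool_pos"]-[.5561,.1872,.1167])*1000;print("moved",d[:2]@[.921,.389],d[2],"want -35.9 43.4",s["wrist_force"])
c=capture("side");save(c,"b2",cv2.resize(c["color"][140:340,300:500],None,fx=3,fy=3))
E
```

```text
shift [0. 0. 0.] yang 0.3939 down [ 0.009  0.003 -1.   ] t 35.0 w 0.124 f 25.0 q6 -0.29
moved -33.72940994495599 44.99461933735155 want -35.9 43.4 [11.86421601  7.37914399  3.06705816]
```

View pics/b2.png

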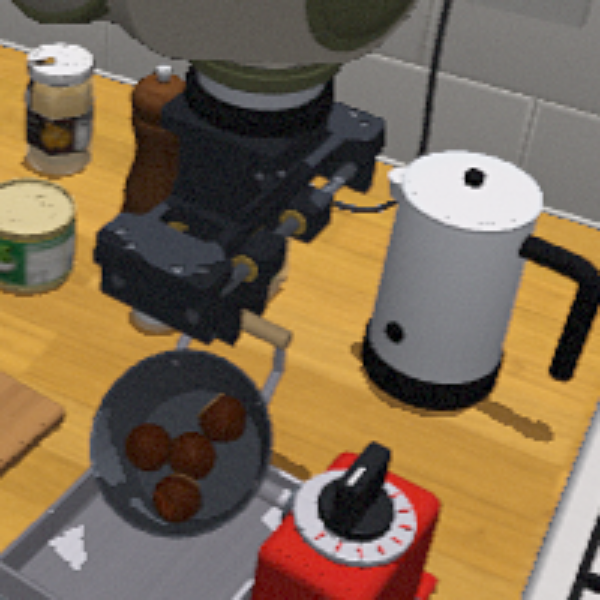

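The pan (180,450) tips with the bar (265,330) still held, and the chestnuts are still in. Continuing round the arc.

{"method": "apply_moves", "body": {"plan": [[0,-6.3,-3.4,0,0,0,1],[0,-6.6,-2.8,0,0,0,1],[0,-6.8,-2.2,0,0,0,1],[0,-7,-1.6,0,0,0,1],[0,-7.1,-1,0,0,0,1],[0,-7.2,-0.4,0,0,0,1],[0,-7.2,0.2,0,0,0,1],[0,-7.1,0.8,0,0,0,1]]}}

```text
t: 35.9
tool_pos: [0.4735, 0.1527, 0.1724]
tool_rot: [1.741, 2.608, 0.011]
wrist_force: [6.9, 6.9, 5.6]
grip_width: 0.127
gripper_force: 25.0
```

```bash
python3 - <<'E'
from h import *
s=sense();rel(*s["tool_pos"]);d=(s["tool_pos"]-[.5561,.1872,.1167])*1000;print("moved",d[:2]@[.921,.389],d[2],"want -91.2 53.8",s["wrist_force"])
c=capture("side");chest(c);save(c,"b3",cv2.resize(c["color"][140:340,280:480],None,fx=3,fy=3))
E
```

```text
shift [0. 0. 0.] yang 0.3939 down [ 0.009  0.003 -1.   ] t 35.9 w 0.127 f 25.0 q6 -0.32
moved -89.44875889257278 55.7043804895371 want -91.2 53.8 [6.88816867 6.93863974 5.63148945]
c [335.  334.5] 60 mean [0.4191 0.131  0.0386] ray [0.425  0.1399] maxz 0.042
```

View pics/b3.png

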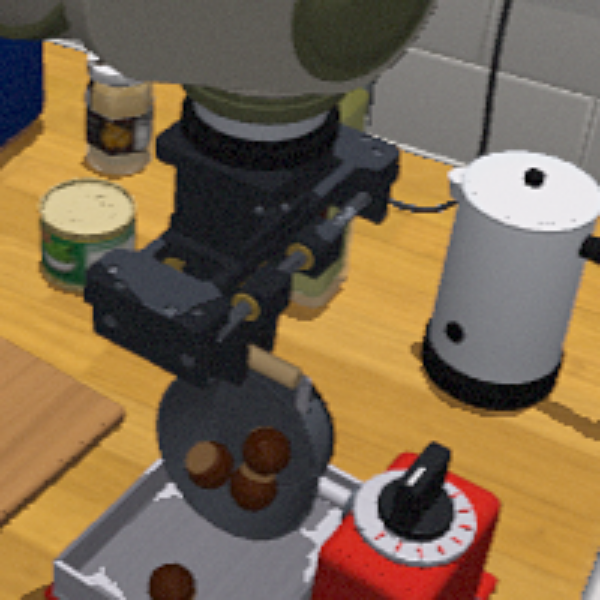

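One chestnut is already in the dish at (172,583), and three are still in the tilted pan near (240,470). Tipping on.

{"method": "apply_moves", "body": {"plan": [[0,-7,1.5,0,0,0,1],[0,-6.9,2.1,0,0,0,1],[0,-6.7,2.6,0,0,0,1],[0,-6.4,3.2,0,0,0,1],[0,-6.1,3.8,0,0,0,1],[0,-5.8,4.3,0,0,0,1],[0,-5.4,4.8,0,0,0,1],[0,0,0,0,0,0,1]]}}

```text
t: 36.75
tool_pos: [0.4315, 0.1352, 0.1487]
tool_rot: [1.742, 2.61, 0.006]
wrist_force: [4.8, 3.3, -1.2]
grip_width: 0.129
gripper_force: 25.0
```

```bash
python3 - <<'E'
from h import *
s=sense();rel(*s["tool_pos"]);d=(s["tool_pos"]-[.5561,.1872,.1167])*1000;print("moved",d[:2]@[.921,.389],d[2],"want -135.6 31.7",s["wrist_force"])
c=capture("side");chest(c);save(c,"b4",cv2.resize(c["color"][190:390,250:450],None,fx=3,fy=3))
E
```

```text
shift [0. 0. 0.] yang 0.3936 down [ 0.005  0.001 -1.   ] t 36.8 w 0.129 f 25.0 q6 -0.35
moved -135.00744065149559 32.009333159349254 want -135.6 31.7 [ 4.82419321  3.29234898 -1.20092157]
c [349.8 325.4] 26 mean [0.4557 0.1394 0.0325] ray [0.4594 0.1445] maxz 0.038
c [326.9 337.1] 42 mean [0.403  0.1318 0.0405] ray [0.4094 0.1421] maxz 0.046
c [358.9 353.1] 68 mean [0.4345 0.0782 0.0381] ray [0.4405 0.0857] maxz 0.044
```

View pics/b4.png

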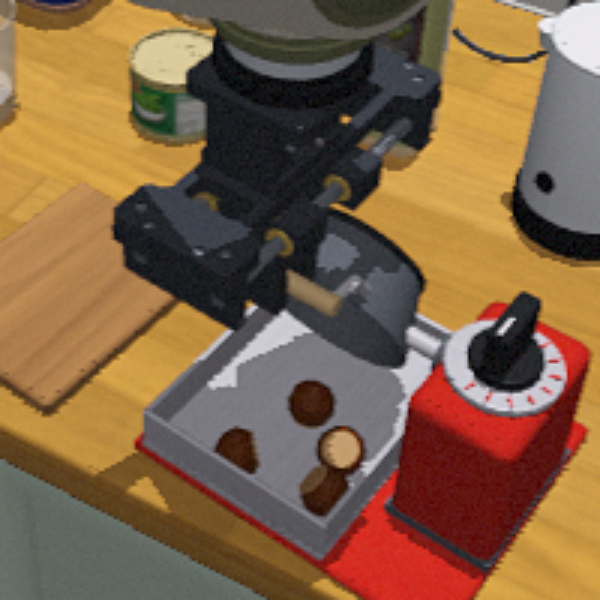

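All four chestnuts are in the dish at (240,450), (312,402), (340,447) and (325,490). Swinging the pan back.

{"method": "apply_moves", "body": {"plan": [[0,5.4,-4.8,0,0,0,1],[0,5.8,-4.3,0,0,0,1],[0,6.1,-3.8,0,0,0,1],[0,6.4,-3.2,0,0,0,1],[0,6.7,-2.6,0,0,0,1],[0,6.9,-2.1,0,0,0,1],[0,7,-1.5,0,0,0,1]]}}

```text
t: 37.5
tool_pos: [0.47, 0.1513, 0.1715]
tool_rot: [-1.742, -2.612, 0.006]
wrist_force: [-8.5, -6.3, 8.4]
grip_width: 0.126
gripper_force: 25.0
```

{"method": "apply_moves", "body": {"plan": [[0,7.1,-0.8,0,0,0,1],[0,7.2,-0.2,0,0,0,1],[0,7.2,0.4,0,0,0,1],[0,7.1,1,0,0,0,1],[0,7,1.6,0,0,0,1],[0,6.8,2.2,0,0,0,1],[0,6.6,2.8,0,0,0,1],[0,6.3,3.4,0,0,0,1]]}}

```text
t: 38.3
tool_pos: [0.5216, 0.1728, 0.1609]
tool_rot: [-1.743, -2.613, 0.004]
wrist_force: [-6.6, -4.5, 4.3]
grip_width: 0.127
gripper_force: 25.0
```

```bash
python3 - <<'E'
from h import *
s=sense();rel(*s["tool_pos"]);d=(s["tool_pos"]-[.5561,.1872,.1167])*1000;print("moved",d[:2]@[.921,.389],d[2],"want -35.9 43.4",s["wrist_force"])
E
```

```text
shift [0. 0. 0.] yang 0.3942 down [-0.002 -0.002 -1.   ] t 38.3 w 0.127 f 25.0 q6 -0.29
moved -37.36693678728125 44.15264467282451 want -35.9 43.4 [-6.57233999 -4.53654255  4.34819386]
```

{"method": "apply_moves", "body": {"plan": [[0,6,3.9,0,0,0,1],[0,5.7,4.4,0,0,0,1],[0,5.3,4.9,0,0,0,1],[0,4.8,5.3,0,0,0,1],[0,4.3,5.7,0,0,0,1],[0,3.8,6.1,0,0,0,1],[0,3.3,6.4,0,0,0,1],[0,2.7,6.6,0,0,0,1]]}}

```text
t: 39.1
tool_pos: [0.555, 0.1866, 0.1177]
tool_rot: [-1.743, -2.613, 0.003]
wrist_force: [-5.5, -4.9, 7.2]
grip_width: 0.127
gripper_force: 25.0
```

{"method": "apply_moves", "body": {"plan": [[0,0.3,1.5,0,0,0,1],[0,0,1.5,0,0,0,1],[0,0,0,0,0,0,1]]}}

```text
t: 39.4
tool_pos: [0.5559, 0.187, 0.1149]
tool_rot: [1.743, 2.613, 0.0]
wrist_force: [-1.8, -2.3, 4.1]
grip_width: 0.128
gripper_force: 25.0
```

```bash
python3 - <<'E'
from h import *
s=sense();rel(*s["tool_pos"]);d=(s["tool_pos"]-[.5561,.1872,.1167])*1000;print("moved",d[:2]@[.921,.389],d[2],"want 0 0",s["wrist_force"])
E
```

```text
shift [0. 0. 0.] yang 0.3941 down [ 0.001 -0.    -1.   ] t 39.4 w 0.128 f 25.0 q6 -0.27
moved -0.24099296010918006 -1.7854712152302332 want 0 0 [-1.78469067 -2.27268439  4.09871268]
```

{"method": "apply_moves", "body": {"plan": [[0,0,1,0,0,0,1],[0,0,1,0,0,0,1],[0,0,0,0,0,0,1]]}}

```text
t: 39.7
tool_pos: [0.5564, 0.1872, 0.1134]
tool_rot: [1.743, 2.612, 0.002]
wrist_force: [-0.3, -0.6, 6.6]
grip_width: 0.124
gripper_force: 25.0
```

```bash
python3 - <<'E'
from h import *
s=sense();d=(s["tool_pos"]-[.5561,.1872,.1167])*1000;print("moved",d[:2]@[.921,.389],d[2],s["wrist_force"])
E
```

```text
moved 0.2592216681447461 -3.333670490009516 [-0.32766942 -0.5679755   6.58582869]
```

{"method": "apply_moves", "body": {"plan": [[0,0,0,0,0,0,0.5],[0,0,0,0,0,0,0.5],[0,0,-25,0,0,0,0.5],[0,0,-20,0,0,0,1],[0,0,0,0,0,0,1],[0,0,0,0,0,0,1],[0,0,0,0,0,0,1]]}}

```text
t: 40.4
tool_pos: [0.5551, 0.187, 0.1555]
tool_rot: [-1.743, -2.612, 0.002]
wrist_force: [0.3, 0.7, -0.4]
grip_width: 0.005
gripper_force: 0.0
```

```bash
python3 - <<'E'
from h import *
rel(.5555,.1872,.140)
for n in("side",):
    a=np.load("side0.npy",allow_pickle=True).item();b=capture(n)
    for c in(a,b):
        P=cloud(c);hsv=cv2.cvtColor(c["color"],cv2.COLOR_RGB2HSV)
        m=(np.hypot(P[...,0]-.5555,P[...,1]-.187)<.045)&(P[...,2]>.115)&(P[...,2]<.145)&(hsv[...,1]>60)
        Q=P[m];v,u=np.nonzero(m);print(len(Q),Q.mean(0).round(4),np.percentile(Q[:,2],[10,50,95]).round(4),u.mean(),v.mean())
E
```

```text
shift [ 0.   0.5 15.5] yang 0.394 down [-0.002 -0.    -1.   ] t 40.4 w 0.005 f 0.0 q6 -0.27
245 [0.5549 0.1815 0.1314] [0.1269 0.1323 0.1349] 386.37551020408165 253.25714285714287
249 [0.5549 0.181  0.1312] [0.1267 0.1324 0.1352] 386.5301204819277 253.48995983935743
```

The bar is back where it started. One gentle press from above to confirm it is at the stop.

{"method": "apply_moves", "body": {"plan": [[0,0,15,0,0,0,1],[0,0,4,0,0,0,1],[0,0,1,0,0,0,1],[0,0,1,0,0,0,1],[0,0,1,0,0,0,1],[0,0,0,0,0,0,1]]}}

```text
t: 41.05
tool_pos: [0.5557, 0.187, 0.1349]
tool_rot: [1.744, 2.613, 0.0]
wrist_force: [-0.4, -0.4, -0.2]
grip_width: 0.008
gripper_force: 0.0
```

{"method": "apply_moves", "body": {"plan": [[0,0,1,0,0,0,1],[0,0,0,0,0,0,1]]}}

```text
t: 41.25
tool_pos: [0.5558, 0.187, 0.1343]
tool_rot: [1.743, 2.613, 0.001]
wrist_force: [-0.7, 0.6, 3.3]
grip_width: 0.003
gripper_force: 1.5
```

{"method": "apply_moves", "body": {"plan": [[0,0,1,0,0,0,1],[0,0,0,0,0,0,1]]}}

```text
t: 41.45
tool_pos: [0.5558, 0.187, 0.1341]
tool_rot: [1.743, 2.612, 0.002]
wrist_force: [-3.0, -0.5, 9.8]
grip_width: 0.001
gripper_force: 5.0
```

{"method": "apply_moves", "body": {"plan": [[0,0,0.7,0,0,0,1],[0,0,0,0,0,0,1]]}}

```text
t: 41.65
tool_pos: [0.5559, 0.187, 0.134]
tool_rot: [1.742, 2.612, 0.002]
wrist_force: [-4.8, -0.9, 14.2]
grip_width: 0.002
gripper_force: 7.3
```

The press reads 14 N with no movement, so the pan is at its upright stop. Retreating for a final check.

{"method": "apply_moves", "body": {"plan": [[0,0,-30,0,0,0,1],[0,0,-30,0,0,0,1],[40,-10,0,0,0,0,1],[45,-15,0,0,0,0,1],[45,-15,0,0,0,0,1],[45,-15,0,0,0,0,1],[45,-15,0,0,0,0,1],[0,0,0,0,0,0,1]]}}

```text
t: 42.45
tool_pos: [0.4029, 0.3665, 0.1922]
tool_rot: [-1.736, -2.617, -0.0]
wrist_force: [0.3, -0.9, -0.5]
grip_width: 0.004
gripper_force: 0.0
```

```bash
python3 - <<'E'
from h import *
s=sense();print(s["t"],s["wrist_force"])
a=np.load("top0.npy",allow_pickle=True).item();c=capture("top");chest(c);P=cloud(c);z=P[...,2]
Q=P[(z>.147)&(z<.175)&(np.hypot(P[...,0]-.5255,P[...,1]-.0565)<.035)];print("knob",cv2.minAreaRect((Q[:,:2]*1000).astype(np.float32)))
c=capture("side");chest(c);save(c,"end",c["color"])
E
```

```text
42.45 [ 0.34877919 -0.86426594 -0.49258399]
c [398.6 226.4] 147 mean [0.5403 0.0982 0.0727] ray [0.5512 0.0891] maxz 0.11
c [413.6 252.2] 346 mean [0.4841 0.063  0.062 ] ray [0.4908 0.055 ] maxz 0.111
c [404.2 273.3] 39 mean [0.4393 0.0802 0.0375] ray [0.441  0.0778] maxz 0.045
c [380.7 287.7] 75 mean [0.4051 0.1344 0.0396] ray [0.4066 0.1322] maxz 0.045
knob ((525.4427490234375, 57.07733154296875), (39.67567443847656, 14.583841323852539), 20.94923973083496)
c [358.1 356.2] 36 mean [0.4307 0.0748 0.0362] ray [0.4358 0.0812] maxz 0.041
```

View pics/end.png

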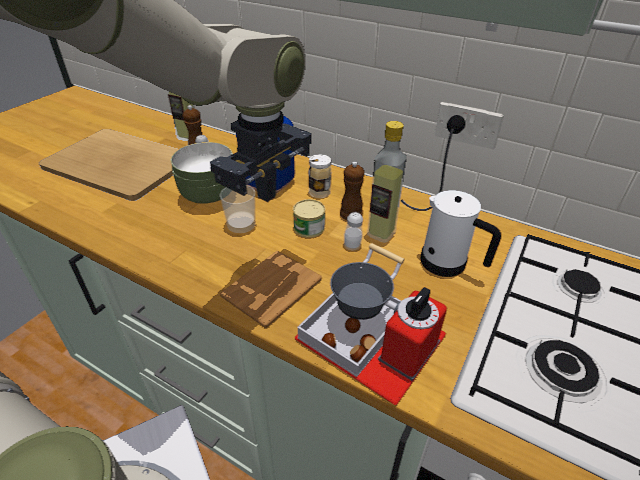

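The final view shows the pan upright and empty at (362,290), all four chestnuts in the dish near (350,342), the knob off, and the shaker, tin and glass where they stood.

```bash
python3 -c "
from workcell import *
print(job_done())"
```

```text
the job is handed in; nothing more can be done
None
```

The job is handed in: all four chestnuts roasted for about 4 s at full heat, knob back at off, chestnuts tipped into the dish, the empty pan upright, and the salt shaker, tin and glass left where they stood.

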